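# Find the hidden catch of the coin meter

## Robot

A 7-joint arm with a two-finger parallel gripper is mounted at the origin on the work surface. World frame = base frame: x ahead of the robot, y to its left, z up, the work surface at z = 0. Lengths are in m, angles in rad, forces in N, time in s.
With the tool pointing down it reaches from about 0.425 to 0.875 m from the base axis. Payload 4.7 kg.
Tool frame: the origin (TCP) lies on the centre line of the jaws, within the pads' length; the fingertips stand 14 mm ahead of it and the grasp point (between the pads) lies 5 mm behind it; z points along the fingers, x is the direction in which the jaws open and shut, and the axes are right-handed (so a half turn about z gives the same grasp; the last joint's range is limited). The gripper opens to 87 mm and grips with 3 to 60 N. Pads are 19 mm wide; open, the fingers measure 117 mm over their backs; the gripper's body (75 mm by 190 mm) begins 51 mm behind the grasp point.
Start: joints at [1.23, 0.321, -0.07, 1.45, 0.023, 1.371, -0.057], TCP at [0.226, -0.61, 0.202] pointing down, gripper open.
Joint ranges: [-2.86, 2.86], [-0.3, 2.09], [-1.38, 1.24], [0.06, 2.45], [-1.56, 4.7], [0.09, 2.05], [-2.69, 2.69]. Speed limits (rad/s): [2.57, 2.57, 3.14, 3.14, 3.14, 3.14, 3.14].

## Interface

Orientations are given as a rotation vector (axis times angle).
In Python, from bench import ctrl gives the robot as it stands.
- The arm moves only by the tool drive_tool, never from a script. Its argument "rows" is a list that holds one entry, the list of rows, each a list of 5 numbers: the shift along the tool's x, y, z scaled (see below), then the turn about the tool's z scaled (see below), then the closure in counts, from 0 (fully open) to 255 (shut). In form: [[[dx, dy, dz, spin, jaw], ...]]. A call has 1 to 20 rows; each row is the pose to reach, as a shift and turn from the pose commanded when the call began, along the tool's axes at that moment, turning the shorter way round; what a row does not reach only later rows make up. The controller multiplies each number of a shift by 300 mm and each number of a turn by pi rad. A row lasts 1/8 s, in which the tool goes at most 62.5 mm and 10.7 degrees, less where a joint would pass 70% of its speed; a pose out of reach is approached as far as the arm can. A call with a number of a shift or a turn outside -1 to 1 is refused whole. A call with a gripper value outside its range is refused whole. The fingers move at their own pace and stop on an object; "grip_force" is the grip in N (left out, the last holds). Time passes only in rows, so rows that repeat a pose let the fingers close. It gives the time, the measured TCP pose, the force and the opening at its end, in the units of the state.
- ctrl.get_state(): the state, without advancing time (a new reading comes with each control period).
- ctrl.get_image(name): name is "scene" or "top" or "wrist"; returns a dict with "img" (400x640x3 uint8, blue, green, red), "camera_matrix" (3x3 intrinsics, pixels), "k1" (the pictures are not rectified: a ray, as slopes to the right and down, at radius r is drawn at 1 + k1 r^2 times it, then the intrinsics apply), "R" (3x3) and "t" (3): a world point X has camera coordinates R X + t. Camera axes: x right, y down, z forward; pixel columns grow to the right and rows downward; lengths in m; the calibration is good to about 2 mm. A picture is of the moment at which its call begins. There is no depth.
- ctrl.close_job(): hands the job in, once; it reports no verdict.
The state is a dict: "time": time; "joint_positions": joint angles; "qd": joint speeds; "joint_torque": joint torques, N m; "position": TCP position; "tool_rot": TCP orientation; "ft_force": force on the tool from outside, world axes, zero at the start; "torque": the same for the moment, N m; "grip_width": opening from 0.0 (shut) to 1.0 (fully open).
Only numpy, scipy, OpenCV 4.12 (cv2) and the standard library are available. Lean on these libraries where they do the work, as an engineer would, in place of code of your own. Each camera call takes 0.05 s, during which the arm holds its last target.

## Task

The coin drawer of the low white coin meter is shut by a concealed catch under one of the six look-alike square pads in its flat top panel: feel over the pads with shut fingertips, pressing on each, until you find the one that gives, and press it in so that the drawer springs fully out. Then take the hand away, so that the catch pad comes back up and the drawer stays out. Only touch and press: pick up nothing, and leave the bottles, cup, box, brush, tokens and coin roll standing where they are.

Things in the scene. Friction and masses are not known exactly. Their poses are not given: they have to be found in the camera images.
- meter: the coin meter: a low white enamelled case fixed to the counter, 280 mm (its x) by 340 mm (its y), flat top panel 110 mm above the counter. Origin: centre of the underside; its x axis points from the drawer front to the rear display hood, its z up. The hood stands on the panel from x = 83 to 140 mm and is 36 mm high. Six square openings in the panel, 48 mm wide, each hold a white pad.
- catch (a joint): how far the catch is pushed in, 0 (up) to 0.006 m. The catch is one of the six pads, a different one each time, not to be told by eye; the other five are rigid blanks. It gives 6 mm straight down against a spring (1.5 N at first, 3.3 N at the bottom), lets the drawer go at about 4 mm and springs back up when released
- drawer (a joint): how far the coin drawer is out, 0 (shut) to 0.055 m. It is 200 mm wide and 58 mm high, in the meter's -x face, without handle; it is locked until the catch is pressed, then a spring drives it fully out towards the meter's -x in about half a second, and it stays out
- place_1 (a point): centre of the top of the 45 mm square pad (1.5 mm below the panel) in place 1 (meter frame x -75, y -85 mm), as it stands when not pressed; its axes are the meter's
- place_2 (a point): centre of the top of the 45 mm square pad (1.5 mm below the panel) in place 2 (meter frame x -75, y 0 mm), as it stands when not pressed; its axes are the meter's
- place_3 (a point): centre of the top of the 45 mm square pad (1.5 mm below the panel) in place 3 (meter frame x -75, y 85 mm), as it stands when not pressed; its axes are the meter's
- place_4 (a point): centre of the top of the 45 mm square pad (1.5 mm below the panel) in place 4 (meter frame x 5, y -85 mm), as it stands when not pressed; its axes are the meter's
- place_5 (a point): centre of the top of the 45 mm square pad (1.5 mm below the panel) in place 5 (meter frame x 5, y 0 mm), as it stands when not pressed; its axes are the meter's
- place_6 (a point): centre of the top of the 45 mm square pad (1.5 mm below the panel) in place 6 (meter frame x 5, y 85 mm), as it stands when not pressed; its axes are the meter's
- detergent: a white detergent bottle with a blue cap, 72 mm across, 200 mm tall; loose, not part of the work; origin at the centre of its underside
- powder_jar: a jar 76 mm across, 100 mm tall; loose, not part of the work; origin at the centre of its underside
- cup: an open grey plastic cup, 76 mm across, 90 mm tall; loose, not part of the work; origin at the centre of its underside
- sheets_box: a cardboard box 70 x 110 x 60 mm; loose, not part of the work; origin at the centre of its underside
- lint_brush: a lint brush 170 mm long, lying; loose, not part of the work; origin at the centre of its underside
- token_stack: a brass stack of tokens 24 mm across, 30 mm tall, standing on the meter's left (+y) margin; loose, not part of the work; origin at the centre of its underside
- coin_roll: a paper coin roll 24 mm across, 45 mm tall, standing on the meter's right (-y) margin; loose, not part of the work; origin at the centre of its underside

How it is judged:
By the outcome, as a careful person would: the job done as asked, in the order asked, and still so for the second after the job is handed in, with the robot touching nothing.
It also fails if it takes over 51 s, if anything falls off the work surface, if the arm or the gripper's body presses on something with over 40 N, if the wrist force passes 120 N, or if a joint passes its speed limit or range.

## Working session

There is one attempt and no reset: what is moved stays moved. The work goes in short steps, Python scripts to look and compute and a tool call to move; the robot and the scene stay as the last step left them, time stands still between calls to the robot, and variables do not carry over. Pictures are saved under pics/ and viewed, and the job is handed in when it is done.

Besides the shell and the picture viewer there is one more tool, called after ">>>" as a command line: name --argument value ..., lists and objects as JSON in quotes. drive_tool: Moves the arm, as the interface text tells. Its arguments: {"type":"object","properties":{"rows":{"type":"array"},"grip_force":{"type":"number"}},"required":["rows"]}

```bash
mkdir -p pics; ls
cat > h.py <<'E'
import numpy as np, cv2
from bench import ctrl
def save(n,f):
    d=ctrl.get_image(n); cv2.imwrite(f'pics/{f}.png',d['img']); np.savez(f'pics/{f}.npz',**d); return d
def proj(d,X):
    c=np.asarray(d['R'])@np.asarray(X,float)+np.asarray(d['t']).ravel(); s=c[:2]/c[2]; s=s*(1+float(d['k1'])*(s@s)); K=np.asarray(d['camera_matrix']); return K[:2,:2]@s+K[:2,2]
def ray(d,p):
    K=np.asarray(d['camera_matrix']); q=np.linalg.inv(K)@[p[0],p[1],1]; q=q[:2]; s=q.copy()
    for _ in range(30): s=q/(1+float(d['k1'])*(s@s))
    R=np.asarray(d['R']); o=-R.T@np.asarray(d['t']).ravel(); return o,R.T@np.array([s[0],s[1],1])
def onz(d,p,z):
    o,v=ray(d,p); return o+v*(z-o[2])/v[2]
def tri(ds,ps):
    A=np.zeros((3,3));b=np.zeros(3)
    for d,p in zip(ds,ps):
        o,v=ray(d,p); v=v/np.linalg.norm(v); P=np.eye(3)-np.outer(v,v); A+=P;b+=P@o
    return np.linalg.solve(A,b)
E
python3 - <<'E'
from h import *
for n in ['scene','top','wrist']:
    d=save(n,n+'0'); print(n,-np.asarray(d['R']).T@np.asarray(d['t']).ravel(),d['k1'],d['camera_matrix'][0])
print(ctrl.get_state())
E
```

```text
pics
scene [1.03907504 0.53232334 0.72631423] -0.004079260671734969 [411.66478163   0.         320.30579662]
top [0.5262718  0.01053031 1.07155976] -0.08420885150611902 [407.827191     0.         320.85823793]
wrist [ 0.29979019 -0.58220727  0.38370556] 0.0005690714973151961 [351.49157958   0.         319.28854717]
{'time': 0.15, 'joint_positions': array([ 1.23010183,  0.32163833, -0.07009436,  1.45136477,  0.02258938,
        1.37080405, -0.05689515]), 'qd': array([ 0.00203737, -0.00248316, -0.00113826, -0.00241813, -0.00167996,
       -0.00167424,  0.00063742]), 'joint_torque': array([-2.70078890e-04, -4.91794467e+01, -4.04832568e-01, -3.12876785e+01,
       -6.41123252e-02,  4.04944271e-02,  1.01904106e-04]), 'position': array([ 0.22562182, -0.60912147,  0.20143727]), 'tool_rot': array([-2.57800408e+00,  1.79408718e+00,  1.90257684e-03]), 'ft_force': array([ 0.49131417, -0.24636962,  0.3756336 ]), 'torque': array([-0.06106121, -0.05695699,  0.03008997]), 'grip_width': 1.0003221731736303}
```

View pics/scene0.png

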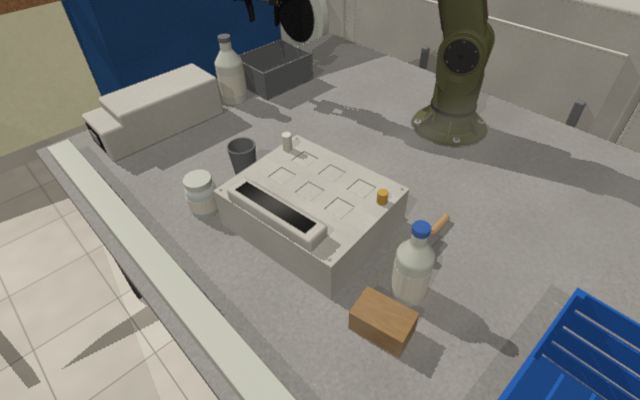

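View pics/top0.png

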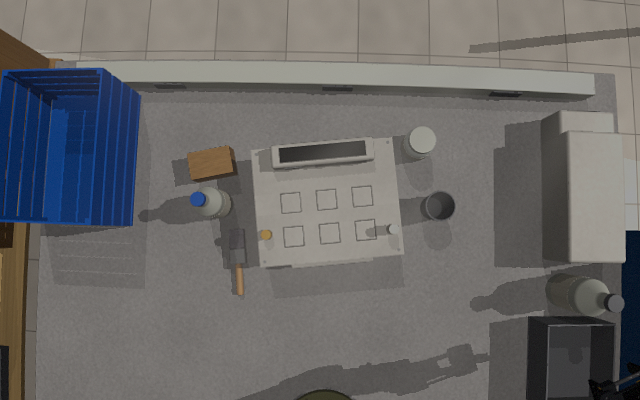

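View pics/wrist0.png

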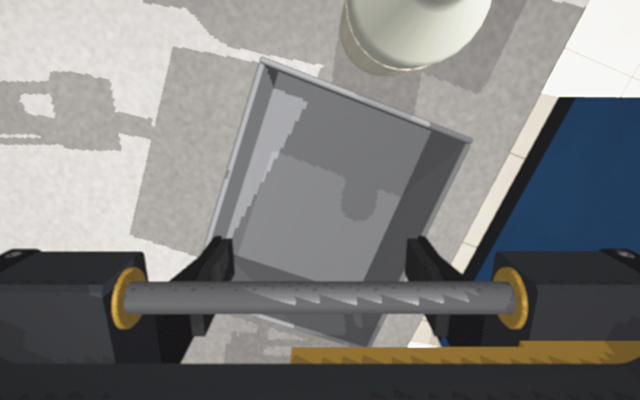

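The top view shows the meter at about (328,200), with the hood on the far side. The pads are in two rows, at v≈200 and v≈233. The token stack is at (265,235) and the coin roll at (392,229). I'll enlarge both views.

Run:
```python
import cv2
a=cv2.imread('pics/top0.png')[130:275,240:410]; cv2.imwrite('pics/top0c.png',cv2.resize(a,None,fx=4,fy=4,interpolation=cv2.INTER_CUBIC))
a=cv2.imread('pics/scene0.png')[120:290,205:415]; cv2.imwrite('pics/scene0c.png',cv2.resize(a,None,fx=3.5,fy=3.5,interpolation=cv2.INTER_CUBIC))
```

```text
(no output)
```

View pics/top0c.png

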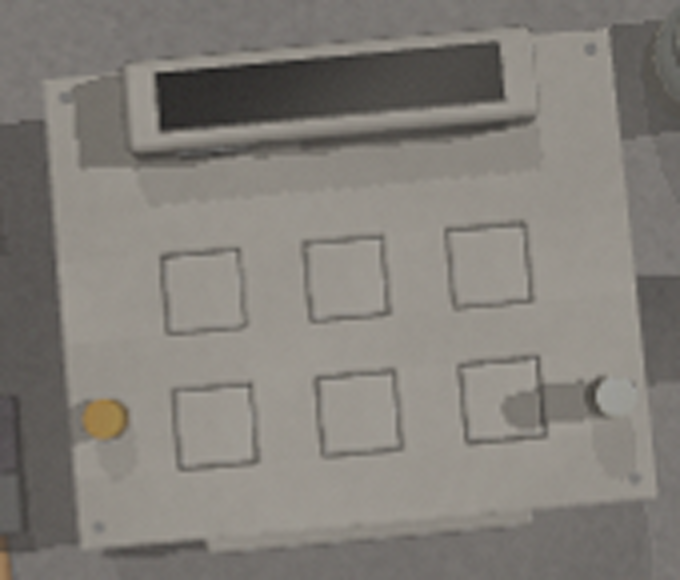

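View pics/scene0c.png

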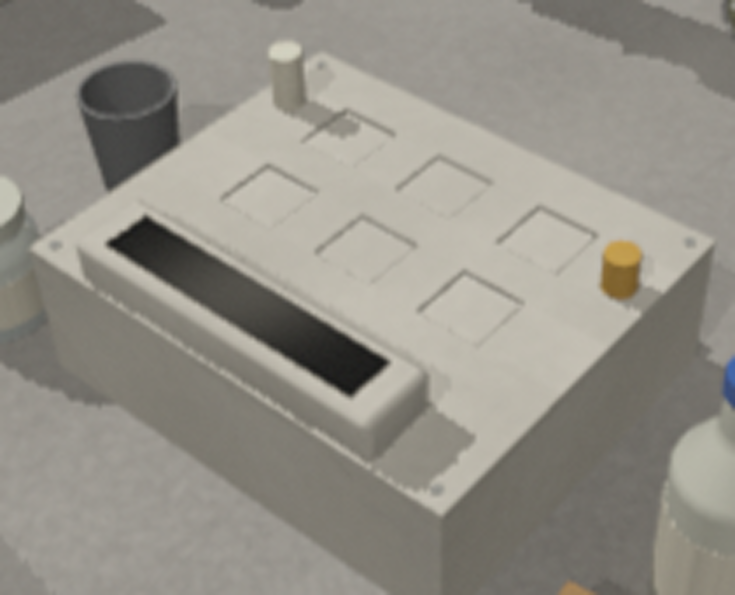

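```bash
cat > fit.py <<'E'
from h import *
T=np.load('pics/top0.npz');S=np.load('pics/scene0.npz')
tp={1:(503,400),2:(360,413),3:(216,426),4:(489,265),5:(347,278),6:(204,291),'fl':(82,549),'rl':(44,82),'rr':(609,30),'fr':(656,496)}
sp={1:(349,138),2:(444,186),3:(547,239),4:(270,195),5:(366,248),6:(471,308),'fl':(712,242),'rl':(442,517),'rr':(35,247),'fr':(322,55)}
tu=lambda p:((p[0]+.5)/4-.5+240,(p[1]+.5)/4-.5+130)
su=lambda p:((p[0]+.5)/3.5-.5+205,(p[1]+.5)/3.5-.5+120)
M={1:(-75,-85,108.5),2:(-75,0,108.5),3:(-75,85,108.5),4:(5,-85,108.5),5:(5,0,108.5),6:(5,85,108.5),'fl':(-140,170,110),'rl':(140,170,110),'rr':(140,-170,110),'fr':(-140,-170,110)}
A=[];B=[]
for k in M:
    X=tri([T,S],[tu(tp[k]),su(sp[k])]); A.append(np.array(M[k])/1e3);B.append(X); print(k,X.round(4))
A=np.array(A);B=np.array(B)
from scipy.optimize import least_squares
def pos(p,a): c,s=np.cos(p[2]),np.sin(p[2]); return np.array([p[0]+c*a[0]-s*a[1],p[1]+s*a[0]+c*a[1],a[2]+p[3]])
def res(p): 
    r=[]
    for k,a in zip(M,A):
        X=pos(p,a); r+=[*(proj(T,X)-tu(tp[k])),*(proj(S,X)-su(sp[k]))]
    return np.array(r)
f=least_squares(res,[.52,0,0,0]); p=f.x; print(p, np.degrees(p[2]), np.abs(f.fun).max(), np.sqrt((f.fun**2).mean()))
f0=least_squares(lambda q:res([*q,0]),[.52,0,0]); print(f0.x)
for k in [1,2,3,4,5,6]: print(k,pos(p,np.array(M[k])/1e3).round(4))
print('tok',onz(T,tu((105,419)),.14),'roll',onz(T,tu((616,397)),.155))
E
python3 fit.py
```

```text
1 [ 0.5268 -0.0831  0.1054]
2 [0.5169 0.0012 0.1058]
3 [0.507  0.0859 0.1058]
4 [ 0.6065 -0.0732  0.1067]
5 [0.5965 0.0109 0.1067]
6 [0.5867 0.0957 0.1055]
fl [0.433  0.1623 0.1052]
rl [0.7103 0.1963 0.1055]
rr [ 0.7487 -0.1417  0.1066]
fr [ 0.4723 -0.1749  0.1037]
[ 0.59124265  0.01035287  0.11741764 -0.00365962] 6.727535347996158 1.616080441483831 0.4108177177567746
[0.59203507 0.01130462 0.11705847]
1 [ 0.5267 -0.0828  0.1048]
2 [0.5168 0.0016 0.1048]
3 [0.5068 0.086  0.1048]
4 [ 0.6062 -0.0735  0.1048]
5 [0.5962 0.0109 0.1048]
6 [0.5863 0.0954 0.1048]
tok [0.51015975 0.14659178 0.14      ] roll [ 0.53041479 -0.14211111  0.155     ]
```

```bash
cat >> h.py <<'E'
from scipy.spatial.transform import Rotation as Ro
def show():
    s=ctrl.get_state(); R=Ro.from_rotvec(s['tool_rot']).as_matrix()
    print('t',s['time'],'p',s['position'].round(4),'yaw',np.degrees(np.arctan2(R[1,0],R[0,0])).round(2),'z',R[:,2].round(4),'F',s['ft_force'].round(2),'g',s['grip_width'].round(3)); return s,R
def plan(X,yaw):
    s,R=show(); d=R.T@(np.array(X)-s['position'])/.3
    c=np.degrees(np.arctan2(R[1,0],R[0,0])); dy=(yaw-c+180)%360-180
    print('shift',d.round(4),'spin',round(-dy/180,4))
E
python3 -c "
from h import *
plan([.527,-.083,.302],6.7)
T=np.load('pics/top0.npz')
print(onz(T,(613,303),.22),onz(T,(198,199),.2),onz(T,(440,205),.09))"
```

```text
Traceback (most recent call last):
  File "h.py", line 23, in plan
    s,R=show(); d=R.T@(np.array(X)-s['position'])/.3
        ~~~~^^
  File "h.py", line 21, in show
    print('t',s['time'],'p',s['position'].round(4),'yaw',np.degrees(np.arctan2(R[1,0],R[0,0])).round(2),'z',R[:,2].round(4),'F',s['ft_force'].round(2),'g',s['grip_width'].round(3)); return s,R
                                                                                                                                                           ^^^^^^^^^^^^^^^^^^^^^
AttributeError: 'float' object has no attribute 'round'
```

>>> drive_tool --rows '[[[0,0,-0.2,0,255],[0,0,-0.333,0,255],[0,0,-0.333,0,255],[0,0,-0.333,0,255]]]'

```text
time: 0.65
position: [0.2256, -0.6091, 0.3011]
tool_rot: [-2.578, 1.794, 0.002]
ft_force: [0.5, -0.1, 0.0]
grip_width: 0.629
```

```bash
sed -i "s/s\['grip_width'\].round(3)/round(float(s['grip_width']),3)/" h.py; python3 -c "
from h import *
plan([.527,-.083,.302],6.7)
T=np.load('pics/top0.npz')
print(onz(T,(613,303),.22),onz(T,(198,199),.2),onz(T,(440,205),.09))"
```

```text
t 0.65 p [ 0.2256 -0.6091  0.3011] yaw -69.67 z [-6.0e-04  1.3e-03 -1.0e+00] F [ 0.54 -0.09  0.  ] g 0.629
shift [-1.2955e+00 -1.5513e+00 -1.4000e-03] spin -0.4243
[ 0.38060544 -0.61308348  0.22      ] [0.58313317 0.28857095 0.2       ] [ 0.59109746 -0.26483132  0.09      ]
```

>>> drive_tool --rows '[[[-0.1,-0.1,0,-0.05,255],[-0.22,-0.26,0,-0.1,255],[-0.35,-0.41,0,-0.15,255],[-0.48,-0.56,0,-0.2,255],[-0.6,-0.71,0,-0.23,255],[-0.65,-0.78,0,-0.24,255],[-0.65,-0.78,0,-0.24,255]]]'

```text
time: 1.52
position: [0.3781, -0.3437, 0.3011]
tool_rot: [-3.059, 0.714, 0.002]
ft_force: [-0.6, -0.6, 0.7]
grip_width: 0.007
```

```bash
python3 -c "
from h import *
plan([.527,-.083,.25],6.7)"
```

```text
t 1.525 p [ 0.3781 -0.3437  0.3011] yaw -26.29 z [-0.0014  0.001  -1.    ] F [-0.56 -0.6   0.74] g 0.007
shift [ 0.0604 -0.999   0.1704] spin -0.1833
```

>>> drive_tool --rows '[[[0.01,-0.15,0,-0.05,255],[0.02,-0.33,0,-0.1,255],[0.03,-0.5,0,-0.15,255],[0.04,-0.68,0.02,-0.183,255],[0.05,-0.85,0.08,-0.183,255],[0.06,-0.97,0.14,-0.183,255],[0.06,-0.999,0.17,-0.183,255],[0.06,-0.999,0.17,-0.183,255],[0.06,-0.999,0.17,-0.183,255]]]'

```text
time: 2.65
position: [0.5269, -0.0879, 0.2514]
tool_rot: [3.136, 0.171, -0.0]
ft_force: [-0.1, -0.3, -0.7]
grip_width: 0.008
```

```bash
python3 -c "
from h import *
plan([.527,-.083,.1325],6.7)
save('scene','s1');save('wrist','w1');save('top','t1')"
```

```text
t 2.65 p [ 0.5269 -0.0879  0.2514] yaw 6.24 z [-0.    -0.001 -1.   ] F [-0.12 -0.26 -0.67] g 0.008
shift [ 0.0023 -0.0165  0.3963] spin -0.0025
```

View pics/s1.png

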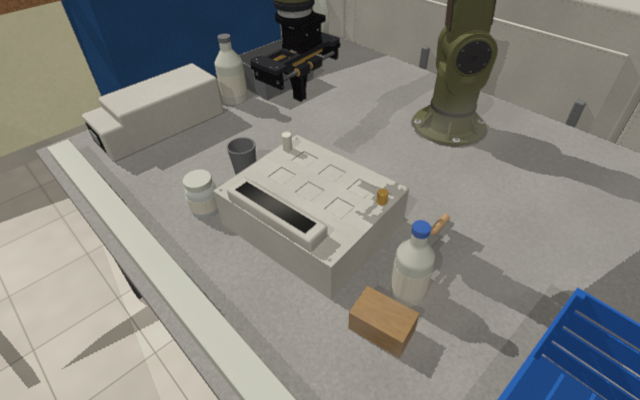

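View pics/w1.png

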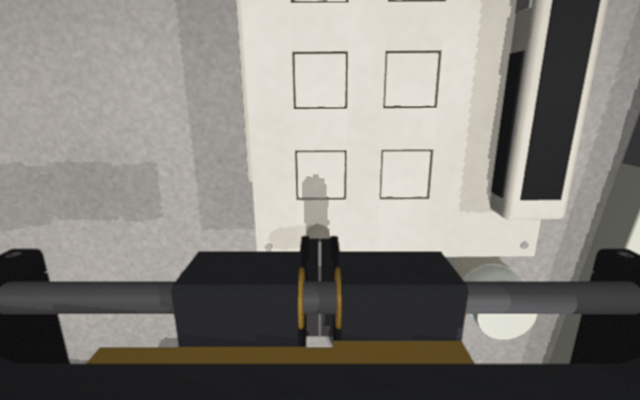

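```bash
python3 -c "
from h import *
for f in ['s1','t1','w1']:
    d=np.load('pics/%s.npz'%f); R=d['R']; print(f,proj(d,[.527,-.088,.2514-.014]),proj(d,[.527,-.083,.1085]),'cam',(-R.T@d['t'].ravel()).round(3),R[2].round(3))
print(ctrl.get_state()['joint_positions'])
"
```

```text
s1 [299.88038323 111.30822104] [304.05503955 158.11326257] cam [1.039 0.532 0.726] [-0.49  -0.536 -0.688]
t1 [373.86512169 229.87018479] [365.29060673 229.69877148] cam [0.526 0.011 1.072] [ 0.07   0.013 -0.997]
w1 [318.40944168 230.72541329] [319.2586759  174.95150383] cam [ 0.519 -0.01   0.434] [ 0.032 -0.285 -0.958]
[ 0.70265452  0.08805302 -0.62402752  1.64456215  0.05279862  1.42475062
  0.18316526]
```

View pics/t1.png

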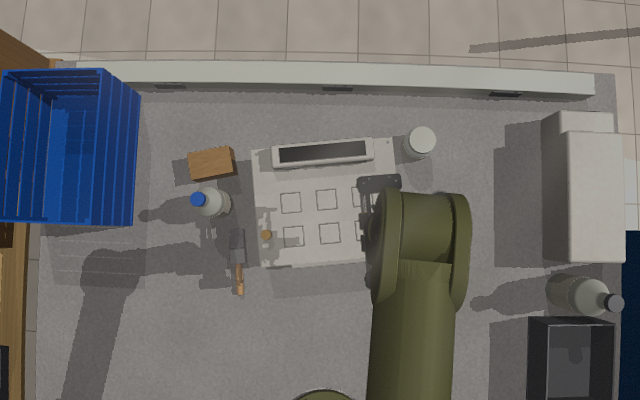

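```bash
python3 -c "
from h import *
a=cv2.imread('pics/s1.png')[20:190,240:360]; a=cv2.resize(a,None,fx=3.5,fy=3.5,interpolation=cv2.INTER_CUBIC)
b=cv2.imread('pics/w1.png')[140:260,260:380]; b=cv2.resize(b,None,fx=3,fy=3,interpolation=cv2.INTER_CUBIC); b=cv2.copyMakeBorder(b,0,a.shape[0]-b.shape[0],0,0,0)
cv2.imwrite('pics/z1.png',np.hstack([a,b]))
for z in (.23,.2374,.25,.26,.27,.28):
  print(z,[proj(np.load('pics/%s.npz'%f),[.527,-.088,z]).round(1) for f in ('s1','w1')])
"
```

```text
0.23 [array([300.1, 114.2]), array([318.4, 226.3])]
0.2374 [array([299.9, 111.3]), array([318.4, 230.7])]
0.25 [array([299.6, 106.3]), array([318.4, 239.1])]
0.26 [array([299.3, 102.3]), array([318.3, 246.4])]
0.27 [array([299.1,  98.3]), array([318.3, 254.6])]
0.28 [array([298.8,  94.1]), array([318.2, 263.6])]
```

View pics/z1.png

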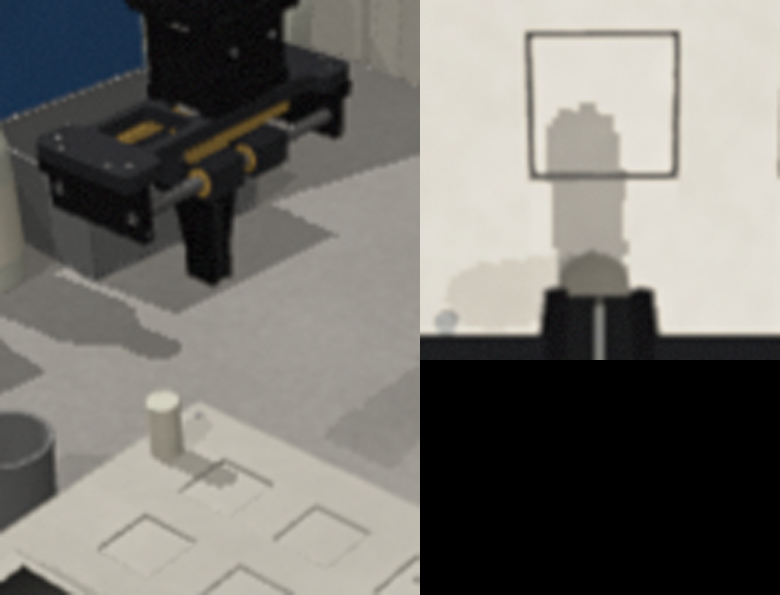

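```bash
python3 -c "
from h import *
W=np.load('pics/w1.npz');S=np.load('pics/s1.npz')
ps=[(338.5,236.5),(300.7,100.9)]
X=tri([W,S],ps);print(X,proj(W,X),proj(S,X))
# static check: wrist view of pads with meter fit
for q in [(295.5,150.5),(346.5,150.5),(347,199),(296.5,199)]: print(onz(W,q,.1085))
for q in [(293,52),(347,52),(347,107.5),(294,108)]: print(onz(W,q,.1085))
"
```

```text
[ 0.5350837  -0.07488953  0.27267381] [337.40328357 234.50842063] [300.21616073 100.69994205]
[ 0.5025372  -0.06231417  0.1085    ]
[ 0.54961074 -0.05715019  0.1085    ]
[ 0.55625799 -0.10372472  0.1085    ]
[ 0.50772213 -0.10904662  0.1085    ]
[0.49277913 0.02199333 0.1085    ]
[0.53890558 0.02705777 0.1085    ]
[ 0.54498389 -0.0187491   0.1085    ]
[ 0.49776441 -0.02436833  0.1085    ]
```

```bash
python3 -c "
from h import *
W=np.load('pics/w1.npz');S=np.load('pics/s1.npz')
s=ctrl.get_state();R=Ro.from_rotvec(s['tool_rot']).as_matrix()
for z in (.014,0,-.01,-.02):
  for x,y in [(.013,-.0095),(-.013,-.0095),(.015,-.0095)]:
    X=s['position']+R@[x,y,z]; print(z,x,y,proj(W,X).round(1),proj(S,X).round(1))
X=s['position']+R@[0,0,-.046]; print(proj(S,X))
"
```

```text
0.014 0.013 -0.0095 [340.9 214. ] [299.4 115.3]
0.014 -0.013 -0.0095 [296.8 214.1] [307.2 110.4]
0.014 0.015 -0.0095 [344.3 214. ] [298.8 115.7]
0 0.013 -0.0095 [342.4 222.3] [299.1 109.7]
0 -0.013 -0.0095 [295.3 222.4] [307.  104.9]
0 0.015 -0.0095 [346.  222.3] [298.5 110.1]
-0.01 0.013 -0.0095 [343.5 229. ] [298.8 105.7]
-0.01 -0.013 -0.0095 [294. 229.] [306.8 100.8]
-0.01 0.015 -0.0095 [347.4 229. ] [298.2 106.1]
-0.02 0.013 -0.0095 [344.9 236.4] [298.6 101.6]
-0.02 -0.013 -0.0095 [292.6 236.4] [306.6  96.8]
-0.02 0.015 -0.0095 [348.9 236.4] [297.9 102. ]
[298.73706391  86.8516163 ]
```

>>> drive_tool --rows '[[[0.005,-0.0165,0.1,-0.0025,255],[0.005,-0.0165,0.2,-0.0025,255],[0.005,-0.0165,0.3,-0.0025,255],[0.005,-0.0165,0.36,-0.0025,255],[0.005,-0.0165,0.39,-0.0025,255],[0.005,-0.0165,0.39,-0.0025,255]]]'

```text
time: 3.55
position: [0.5282, -0.0802, 0.1343]
tool_rot: [3.136, 0.189, 0.0]
ft_force: [0.4, -0.6, 0.8]
grip_width: 0.006
```

```bash
python3 -c "
from h import *
plan([.5275,-.083,.1225],6.7)
a=save('scene','s2')['img'][80:230,220:420];b=save('wrist','w2')['img'][120:270,240:400]
cv2.imwrite('pics/z2.png',cv2.resize(np.hstack([a,b]),None,fx=2.2,fy=2.2,interpolation=cv2.INTER_CUBIC))"
```

```text
t 3.55 p [ 0.5282 -0.0802  0.1343] yaw 6.91 z [ 1.e-04 -0.e+00 -1.e+00] F [ 0.41 -0.65  0.84] g 0.006
shift [-0.0035  0.009   0.0393] spin 0.0012
```

View pics/z2.png

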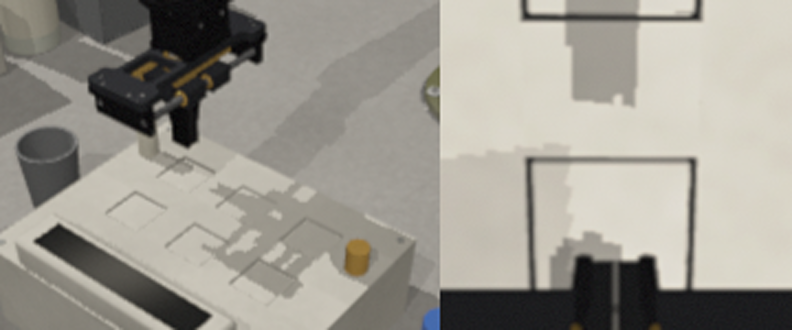

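>>> drive_tool --rows '[[[-0.003,0.008,0.01,0,255],[-0.003,0.008,0.02,0,255],[-0.003,0.008,0.03,0,255]]]'

```text
time: 4.03
position: [0.5275, -0.0826, 0.125]
tool_rot: [3.136, 0.189, 0.0]
ft_force: [-0.0, 0.5, -0.2]
grip_width: 0.006
```

>>> drive_tool --rows '[[[0,0,0.005,0,255],[0,0,0.01,0,255]]]'

```text
time: 4.28
position: [0.5275, -0.0825, 0.122]
tool_rot: [3.136, 0.19, -0.0]
ft_force: [-0.1, 0.5, -1.1]
grip_width: 0.004
```

>>> drive_tool --rows '[[[0,0,0.005,0,255],[0,0,0.01,0,255]]]'

```text
time: 4.53
position: [0.5275, -0.0825, 0.119]
tool_rot: [3.136, 0.19, 0.0]
ft_force: [0.5, 0.3, 0.3]
grip_width: 0.005
```

>>> drive_tool --rows '[[[0,0,0.005,0,255],[0,0,0.01,0,255]]]'

```text
time: 4.78
position: [0.5275, -0.0826, 0.116]
tool_rot: [3.136, 0.19, -0.0]
ft_force: [-0.6, 0.1, -0.1]
grip_width: 0.007
```

>>> drive_tool --rows '[[[0,0,0.005,0,255],[0,0,0.01,0,255]]]'

```text
time: 5.03
position: [0.5275, -0.0826, 0.1131]
tool_rot: [3.136, 0.189, 0.0]
ft_force: [0.3, -0.9, -0.7]
grip_width: 0.009
```

```bash
python3 -c "
from h import *
show()
a=save('scene','s3')['img'][80:230,220:420];b=save('wrist','w3')['img'][120:270,240:400]
cv2.imwrite('pics/z3.png',cv2.resize(np.hstack([a,b]),None,fx=2.2,fy=2.2,interpolation=cv2.INTER_CUBIC))"
```

```text
t 5.025 p [ 0.5275 -0.0826  0.1131] yaw 6.92 z [ 0.e+00 -1.e-04 -1.e+00] F [ 0.32 -0.89 -0.68] g 0.009
```

View pics/z3.png

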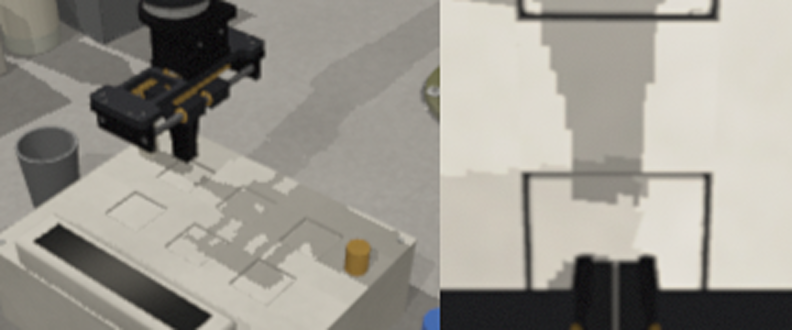

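>>> drive_tool --rows '[[[0,0,0.01,0,255],[0,0,0.02,0,255],[0,0,0.03,0,255]]]'

```text
time: 5.5
position: [0.5274, -0.0825, 0.1038]
tool_rot: [3.136, 0.19, -0.0]
ft_force: [0.2, 0.2, -0.5]
grip_width: 0.004
```

>>> drive_tool --rows '[[[0,0,0.005,0,255],[0,0,0.01,0,255]]]'

```text
time: 5.75
position: [0.5275, -0.0825, 0.101]
tool_rot: [3.136, 0.19, -0.0]
ft_force: [-0.3, 0.8, -0.7]
grip_width: 0.002
```

>>> drive_tool --rows '[[[0,0,0.005,0,255],[0,0,0.01,0,255]]]'

```text
time: 6.0
position: [0.5275, -0.0826, 0.0981]
tool_rot: [3.136, 0.19, 0.0]
ft_force: [0.2, -0.1, 0.2]
grip_width: 0.005
```

```bash
python3 -c "
from h import *
show()
a=save('scene','s4')['img'][80:230,220:420];b=save('wrist','w4')['img'][120:270,240:400]
cv2.imwrite('pics/z4.png',cv2.resize(np.hstack([a,b]),None,fx=2.2,fy=2.2,interpolation=cv2.INTER_CUBIC))"
```

```text
t 6.0 p [ 0.5275 -0.0826  0.0981] yaw 6.92 z [ 1.e-04 -1.e-04 -1.e+00] F [ 0.22 -0.08  0.23] g 0.005
```

View pics/z4.png

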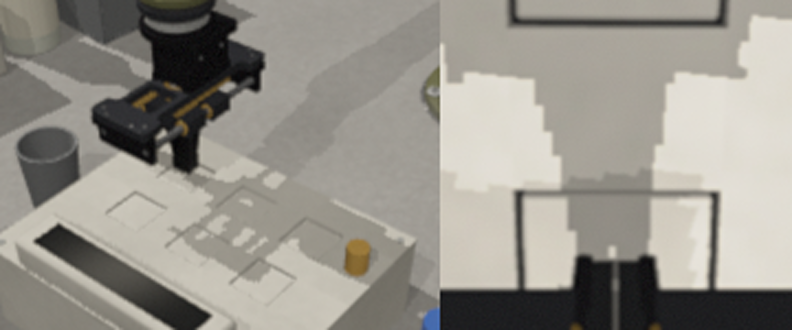

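>>> drive_tool --rows '[[[0,0,0.005,0,255],[0,0,0.01,0,255]]]'

```text
time: 6.35
position: [0.5275, -0.0826, 0.0951]
tool_rot: [3.136, 0.19, 0.0]
ft_force: [0.1, 0.2, 0.0]
grip_width: 0.007
```

>>> drive_tool --rows '[[[0,0,0.004,0,255],[0,0,0.007,0,255]]]'

```text
time: 6.6
position: [0.5275, -0.0826, 0.0929]
tool_rot: [3.136, 0.19, -0.0]
ft_force: [0.6, -0.7, 0.3]
grip_width: 0.005
```

>>> drive_tool --rows '[[[0,0,0.003,0,255],[0,0,0.005,0,255]]]'

```text
time: 6.85
position: [0.5275, -0.0825, 0.0915]
tool_rot: [3.136, 0.19, 0.0]
ft_force: [0.2, -0.1, 0.7]
grip_width: 0.005
```

>>> drive_tool --rows '[[[0,0,0.003,0,255],[0,0,0.005,0,255]]]'

```text
time: 7.1
position: [0.5275, -0.0826, 0.09]
tool_rot: [3.136, 0.189, -0.0]
ft_force: [0.0, -0.0, -0.4]
grip_width: 0.004
```

>>> drive_tool --rows '[[[0,0,0.003,0,255],[0,0,0.005,0,255]]]'

```text
time: 7.35
position: [0.5275, -0.0826, 0.0887]
tool_rot: [3.136, 0.19, -0.0]
ft_force: [-1.3, 0.9, 3.6]
grip_width: 0.004
```

>>> drive_tool --rows '[[[0,0,0.003,0,255],[0,0,0.005,0,255]]]'

```text
time: 7.6
position: [0.5275, -0.0826, 0.0886]
tool_rot: [3.135, 0.19, -0.001]
ft_force: [-5.3, 0.2, 13.6]
grip_width: 0.008
```

```bash
python3 -c "
from h import *
show()
a=save('scene','s5')['img'][120:200,260:370];b=save('wrist','w5')['img'][180:260,260:370]
cv2.imwrite('pics/z5.png',cv2.resize(np.hstack([a,b]),None,fx=3.6,fy=3.6,interpolation=cv2.INTER_CUBIC))"
```

```text
t 7.6 p [ 0.5275 -0.0826  0.0886] yaw 6.92 z [-4.e-04 -8.e-04 -1.e+00] F [-5.3   0.17 13.56] g 0.008
```

View pics/z5.png

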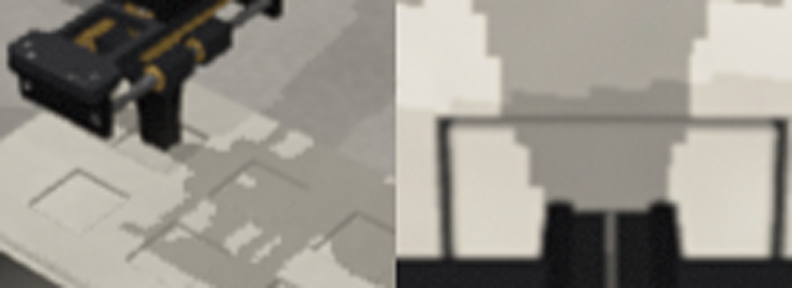

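Contact came at TCP z=0.0886 and was rigid (13.6 N), so place 1 is a blank. The tips sit about 20 mm behind the reported TCP, as both camera views showed, not 14 mm ahead as the text says. Next is place 2, at the same commanded depth.

>>> drive_tool --rows '[[[0,0,-0.03,0,255],[0,-0.03,-0.04,0,255],[0,-0.12,-0.04,0,255],[0,-0.22,-0.04,0,255],[0,-0.283,-0.04,0,255],[0,-0.283,-0.04,0,255],[0,-0.283,-0.025,0,255],[0,-0.283,-0.012,0,255],[0,-0.283,-0.005,0,255],[0,-0.283,0,0,255],[0,-0.283,0,0,255]]]'

```text
time: 9.07
position: [0.5174, 0.0012, 0.0871]
tool_rot: [3.136, 0.189, 0.0]
ft_force: [-0.4, -1.1, 1.8]
grip_width: 0.006
```

It gives: 1.8 N at z=0.0871, 1.5 mm below the rigid level. I'll press further in small steps.

>>> drive_tool --rows '[[[0,0,0.003,0,255],[0,0,0.006,0,255],[0,0,0.006,0,255]]]'

```text
time: 9.45
position: [0.5175, 0.0014, 0.0854]
tool_rot: [3.135, 0.189, 0.001]
ft_force: [-1.2, -3.2, 4.2]
grip_width: 0.004
```

>>> drive_tool --rows '[[[0,0,0.003,0,255],[0,0,0.006,0,255],[0,0,0.006,0,255]]]'

```text
time: 9.82
position: [0.5176, 0.0017, 0.0834]
tool_rot: [3.136, 0.19, 0.001]
ft_force: [0.6, -2.6, 2.8]
grip_width: 0.006
```

```bash
python3 -c "
from h import *
show()
save('scene','s6');save('top','t6')"
```

```text
t 9.825 p [0.5176 0.0017 0.0834] yaw 6.92 z [ 7.e-04 -0.e+00 -1.e+00] F [ 0.61 -2.61  2.77] g 0.006
```

View pics/s6.png

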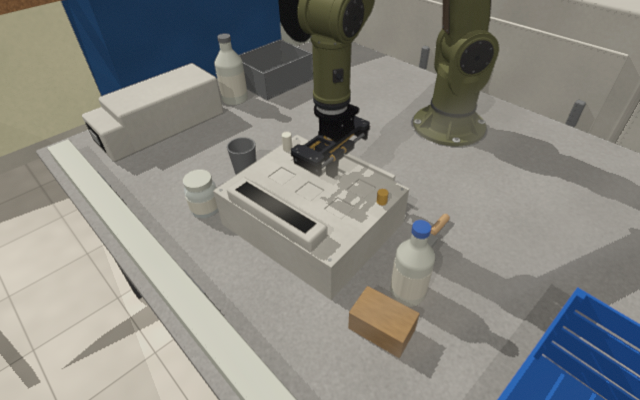

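View pics/t6.png

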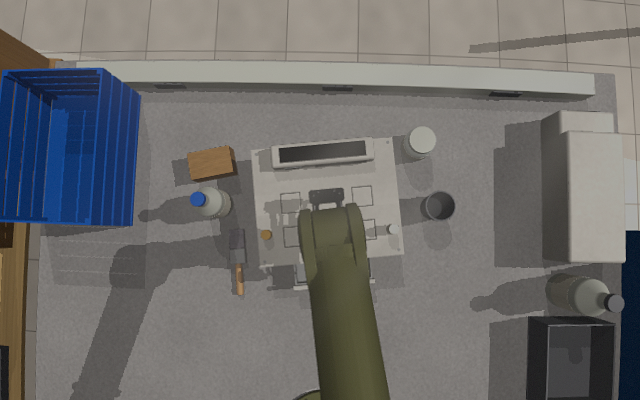

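The catch is in and the drawer is coming out: its front edge now shows at v≈288 in the top view. I'll hold for half a second, then lift clear.

>>> drive_tool --rows '[[[0,0,0,0,255],[0,0,0,0,255],[0,0,0,0,255],[0,0,0,0,255],[0,0,-0.02,0,255],[0,0,-0.08,0,255],[0,0,-0.2,0,255],[0,0,-0.35,0,255],[0,0,-0.5,0,255],[0,0,-0.6,0,255],[0,0,-0.6,0,255]]]'

```text
time: 11.3
position: [0.5184, 0.0027, 0.2667]
tool_rot: [3.135, 0.191, 0.007]
ft_force: [-0.1, 0.9, 0.1]
grip_width: 0.004
```

```bash
python3 -c "
from h import *
s,_=show();print(s['joint_positions'].round(2))
plan([.38,-.30,.265],6.7)"
```

```text
t 11.3 p [0.5184 0.0027 0.2667] yaw 6.97 z [ 4.8e-03 -3.0e-04 -1.0e+00] F [-0.11  0.89  0.15] g 0.004
[ 0.61  0.04 -0.69  1.66  0.03  1.45  0.05]
t 11.3 p [0.5184 0.0027 0.2667] yaw 6.97 z [ 4.8e-03 -3.0e-04 -1.0e+00] F [-0.11  0.89  0.15] g 0.004
shift [-0.5804  0.9455  0.0039] spin 0.0015
```

>>> drive_tool --rows '[[[-0.05,0.1,0,0.03,255],[-0.12,0.28,0,0.06,255],[-0.2,0.45,0,0.1,255],[-0.28,0.62,0,0.14,255],[-0.36,0.78,0,0.17,255],[-0.4,0.87,0,0.18,255],[-0.4,0.87,0,0.18,255],[-0.4,0.87,0,0.18,255]]]'

```text
time: 12.3
position: [0.4306, -0.2696, 0.2632]
tool_rot: [-3.064, 0.687, 0.0]
ft_force: [0.4, 0.1, -0.0]
grip_width: 0.006
```

```bash
python3 -c "
from h import *
show()
d=save('top','t7');save('scene','s7')
exec(open('fit.py').read().split('A=[]')[0].split('T=np')[0])
def pos(p,a): c,s=np.cos(p[2]),np.sin(p[2]); return np.array([p[0]+c*a[0]-s*a[1],p[1]+s*a[0]+c*a[1],a[2]])
p=[.5915,.0105,.1174]
for e in (0,.05,.055):
  print(e,[proj(d,pos(p,(-.14-e,y,z))).round(1) for z in (.06,.1) for y in (.1,-.1)])
a=cv2.imread('pics/t7.png')[130:310,240:410];cv2.imwrite('pics/z7.png',cv2.resize(a,None,fx=3.3,fy=3.3,interpolation=cv2.INTER_CUBIC))"
```

```text
t 12.3 p [ 0.4306 -0.2696  0.2632] yaw -25.27 z [ 0.      0.0015 -1.    ] F [ 0.45  0.12 -0.03] g 0.006
0 [array([291.1, 262.7]), array([371.8, 255.4]), array([289.7, 264.1]), array([373.7, 256.5])]
0.05 [array([292.9, 283. ]), array([373.8, 275.7]), array([291.5, 285.3]), array([375.8, 277.6])]
0.055 [array([293.1, 285.1]), array([374. , 277.7]), array([291.7, 287.4]), array([376. , 279.7])]
```

View pics/z7.png

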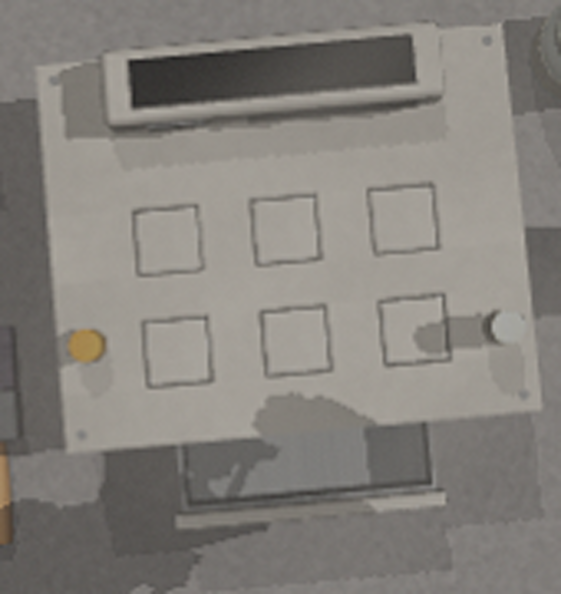

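View pics/s7.png

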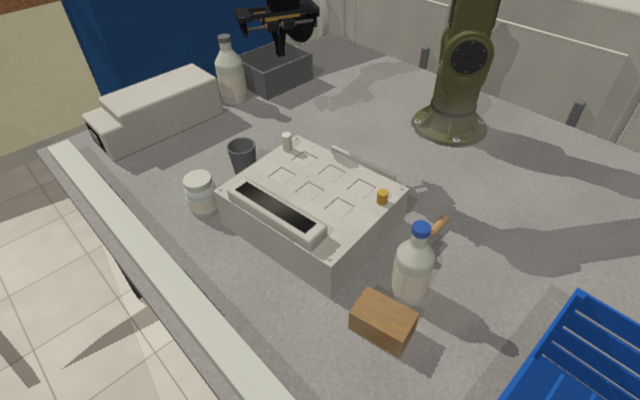

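View pics/t7.png

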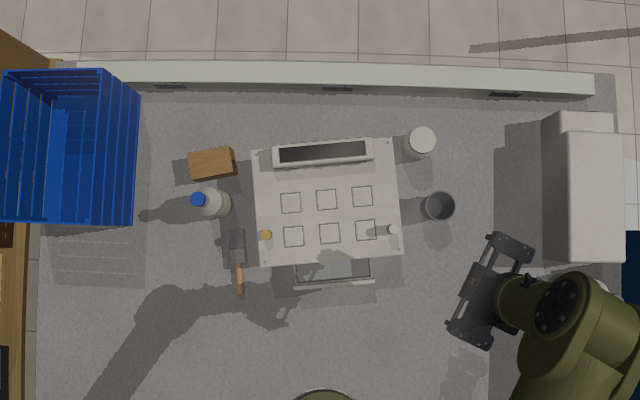

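```bash
python3 -c "
from h import *
show(); print(ctrl.close_job())"
```

```text
t 12.4 p [ 0.4307 -0.2696  0.2635] yaw -25.24 z [ 2.e-04  6.e-04 -1.e+00] F [-0.16 -0.16  0.35] g 0.005
the job is handed in; nothing more can be done
None
```

The drawer is out and the job is handed in, at 12.4 s on the robot's clock. The catch was under place 2. Place 1 was rigid, at about 14 N, so I did not need to try places 3 to 6. Place 2 gave about 5 mm at 2–4 N. I then held it for half a second, lifted straight up and moved the hand aside.

**Last checks:**
- **Drawer:** its front edge moved about 23 px in the top view, which matches the full 55 mm.
- **Catch pad:** the pad at place 2 looks the same as the others again. I judged its return by eye only.
- **Loose things:** they look unmoved in both fixed views, by eye. The force reading was about zero with the hand clear.

**Disagreements:**
- **Fingertips:** the text puts them 14 mm ahead of the TCP, but both views and the contact height put the shut tips about 20 mm behind it. I worked by touch because of that.
- **Panel height:** the cameras put the panel about 4 mm lower than the text does.

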